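# Hold the next flask down on the touch mixer

## Robot

A 7-joint arm with a two-finger parallel gripper is mounted at the origin on the work surface. World frame = base frame: x ahead of the robot, y to its left, z up, the work surface at z = 0. Lengths are in mm, angles in rad, forces in N, time in s.
With the tool pointing down it reaches from about 400 to 875 mm from the base axis. Payload 4.4 kg.
Tool frame: the origin (TCP) lies on the centre line of the jaws, within the pads' length; the fingertips stand 25 mm ahead of it and the grasp point (between the pads) lies 6 mm ahead of it; z points along the fingers, x is the direction in which the jaws open and shut, and the axes are right-handed (so a half turn about z gives the same grasp; the last joint's range is limited). The gripper opens to 85 mm and grips with 20 to 120 N. Pads are 22 mm wide; open, the fingers measure 114 mm over their backs; the gripper's body (76 mm by 85 mm) begins 54 mm behind the grasp point. The pads swing forward as they close: fully open they stand 13 mm farther back than shut.
Start: joints at [-1.357, 0.628, 0.038, 1.517, -0.027, 0.996, -0.02], TCP at [179.482, 624.743, 256.313] pointing down, gripper open.
Joint ranges: [-3.06, 3.06], [-0.37, 2.12], [-1.25, 1.32], [0.18, 2.47], [-1.1, 4.24], [0.23, 1.98], [-2.94, 2.94]. Speed limits (rad/s): [2.57, 2.57, 3.14, 3.14, 3.14, 3.14, 3.14].

## Interface

Orientations are given as [roll, pitch, yaw] about the fixed x, y, z axes, in that order (R = Rz(yaw) Ry(pitch) Rx(roll)).
In Python, from cell import ctrl, cams gives the robot as it stands. The module is installed in compiled form; this text tells all that it offers.
- The arm moves only by the tool step_arm, never from a script. Its arguments are lists of equal length, an entry for each row: "linear": the shift along the tool's x, y, z in mm, a list of three; "yaw": the turn about the tool's z in rad; "gripper": the opening, from -1 (shut) to 1 (fully open). A call has 1 to 8 rows; each row is the pose to reach, as a shift and turn from the pose commanded when the call began, along the tool's axes at that moment; what a row does not reach only later rows make up. A row lasts 1/12 s, in which the tool goes at most 41.7 mm and 7.16 degrees, less where a joint would pass 70% of its speed; a pose out of reach is approached as far as the arm can. A call with a gripper value outside its range is refused whole. The fingers move at their own pace and stop on an object; the grip force is fixed at half the most. Time passes only in rows, so rows that repeat a pose let the fingers close. It gives the time, the measured TCP pose, the force and the opening at its end, in the units of the state.
- ctrl.read_state(): the state, without advancing time (a new reading comes with each control period).
- cams.get_image(name): name is "scene" or "side" or "wrist"; returns a dict with "frame" (480x640x3 uint8, red, green, blue), "depth" (480x640 float32, mm along the optical axis (not along the pixel's ray), 0 where there is no reading), "intrinsics" (3x3 intrinsics, pixels), "cam_to_world" (4x4, takes a point from camera to world coordinates). Camera axes: x right, y down, z forward; pixel columns grow to the right and rows downward; lengths in mm; the calibration is good to about 2 mm. The wrist camera is an equidistant fisheye: a pixel r from the principal point sees the ray r / f radians off the axis. A picture is of the moment at which its call begins.
- ctrl.finish_job(): hands the job in, once; it reports no verdict.
Trained networks look in the newest picture that a camera, given by its name, has taken for a name from the list of things; names that differ only in an ending like _2 or _b are one class to them, and where a whole thing is asked for, a point or a joint stands for the part that bears it (a point fixed in the world has none). Each returns a list of dicts, best first, with "conf" (0 to 1); they miss things now and then, are a little off and sometimes report something else, mostly with a low value. They report only what shows in the picture. A call takes as long as a camera call. They do not tell look-alikes from the thing itself.
- cams.regions_of(camera, name): "pixels" (480x640 bool, what is visible of it) and "pixel" ([column, row] in pixels, amid what is visible of it).
The state is a dict: "clock": time; "qpos": joint angles; "qd": joint speeds; "tau": joint torques, N m; "eef_pos": TCP position; "tool_rot": TCP orientation; "force": force on the tool from outside, world axes, zero at the start; "torque": the same for the moment, N m; "width": finger opening in mm.
Only numpy, scipy, OpenCV 4.12 (cv2) and the standard library are available. Lean on these libraries where they do the work, as an engineer would, in place of code of your own. Each camera call takes 0.05 s, during which the arm holds its last target.

## Task

The touch mixer runs only while a flask is pressed down on its sprung ring, and the small round flask of the last run is still sitting in it: lift that one out and stand it upright in the empty cork ring, then take the larger round flask out of the other cork ring, set it upright in the mixer's ring and press it straight down until the ring is at, or nearly at, the bottom of its spring travel. Press on the flask only, not on the ring, and finish while still holding the flask down like that: do not lift it or let go. The flasks are glass, so never drop, tip or ram them, and leave the other things on the bench where they are.

Things in the scene. Friction and masses are not known exactly. Their poses are not given: they have to be found in the camera images.
- flask_large: Flask to be mixed: round, amber glass, stoppered, 0.12-0.18 kg, one rigid piece. Ball 64 mm wide; straight neck 22 mm wide from 62 to 105 mm above the bottom; white stopper 21 mm wide up to 118 mm. Starts in corkring_full. Origin: lowest point of the ball; z: up along the neck. Seated in any of the rings its origin is 3.5 mm below the plane of the ring's tube.
- flask_small: Flask to be cleared away: same kind, smaller, 0.06-0.10 kg. Ball 51 mm wide; straight neck 22 mm wide from 48 to 90 mm above the bottom; white stopper 21 mm wide up to 103 mm. Starts in the mixer's ring. Origin: lowest point of the ball; z: up along the neck. Seated in any of the rings its origin is 5.9 mm below the plane of the ring's tube.
- corkring_free: The empty cork ring: 80 mm wide, 30 mm high, fixed to the bench. Origin: centre of its underside. Its rounded lip is a tube 8 mm thick on a circle of 44 mm diameter (36 mm clear), its plane 26 mm above the origin: a flask seated in it has its lowest point 22.5 mm (large) or 20 mm (small) above the origin.
- corkring_full: The same cork ring, in which the large flask stands at the start; the two may be on either side of the mixer.
- cradle: The sprung ring on top of the mixer that carries a flask: a black rubber ring, tube 8 mm thick on a circle of 44 mm diameter, on three short metal arms, open below. Origin: centre of the ring, in the plane of its tube, about 145 mm above the bench when up; it moves down with the plunger. Beneath it 16 mm of free depth.
- plunger (a joint): Downward travel of the sprung ring in m: 0 up, 0.012 at its lower stop. The spring takes about 4 N to start moving and about 11 N at the stop (600 N/m); neither flask's weight moves it.
- mixer: The touch mixer: grey housing fixed to the bench, 155 mm deep (its x), 130 mm wide (its y), top at 90 mm, sloped black control panel on its -x side. Origin: centre of its underside. The sprung ring stands 12 mm behind the centre (+x of the mixer).
- conical: Bystander: clear conical flask, 65 mm wide, 105 mm tall. Origin: centre of its underside.
- bottle: Bystander: white reagent bottle, 56 mm wide, 115 mm tall. Origin: centre of its underside.
- dishes: Bystander: stack of three clear round dishes, 62 mm wide, 43 mm tall. Origin: centre of its underside.
- forceps: Bystander: steel forceps lying flat, 128 mm long (its x), 5 mm thick. Origin: middle, on the bench.
- beaker: Bystander: empty clear beaker, 67 mm wide, 85 mm tall. Origin: centre of its underside.
- tube_rack: Bystander: white tube rack, 66 mm (x) by 160 mm (y), with capped tubes up to 97 mm high. Origin: centre of its underside.
Not all that is in view belongs to the job. What is shaped like the corkring_full but orange is not meant.

How it is judged (in metres and radians):
On the way, in this order (a step that is already met when the one before it is completed fails the run):
1. the small flask stands upright in the empty cork ring and is let go (horizontal distance between flask_small and corkring_free below 0.008 m and z of flask_small in the frame of corkring_free between 0.014 and 0.026 m and angle between flask_small's own z axis and vertical below 0.25 rad and contact force between the fingers and flask_small below 0.05 N), for 0.2 s.
2. the large flask is lifted out of its cork ring (z of flask_large in the frame of corkring_full above 0.05 m), for 0.1 s.
At the end, for the whole second after the job is handed in: Large flask upright (11 deg) and centred (8 mm) in the sprung ring, held down by the gripper: ring sunk at least 8 of 12 mm, 4 N or more through the flask, ring itself untouched, at rest. Small flask let go, upright (14 deg), seated within 8 mm in the formerly empty cork ring (all of step 1 and value of joint plunger above 0.008 m and contact force between flask_large and cradle above 4 N and contact force between the fingers and flask_large above 2 N and horizontal distance between flask_large and cradle below 0.008 m and z of flask_large in the frame of cradle between -0.009 and 0.001 m and angle between flask_large's own z axis and vertical below 0.2 rad and contact force between each of the arm, the fingers and cradle below 0.5 N and linear speed of each of flask_large, flask_small below 0.03 m/s); the arm keeps its last pose, push and grip.
It fails at once if a flask is tipped more than 40 degrees (angle between any of flask_small, flask_large's own z axis and vertical above 0.7 rad).
It fails at once if a flask is dropped (faster than 0.5 m/s while the fingers do not touch it) ((contact force between the fingers and flask_small below 0.01 N and linear speed of flask_small above 0.5 m/s) or (contact force between the fingers and flask_large below 0.01 N and linear speed of flask_large above 0.5 m/s)).
It fails at once if a flask is rammed into a ring with more than 45 N (contact force between any of flask_small, flask_large and cradle above 45 N or contact force between any of flask_small, flask_large and corkring_full above 45 N or contact force between any of flask_small, flask_large and corkring_free above 45 N).
It fails at once if a bystander is pushed more than 30 mm from its place (distance of any of conical, bottle, dishes, forceps, beaker, tube_rack from where it was at the start of the episode above 0.03 m).
It fails at once if a bystander is knocked over (angle between any of conical, bottle, dishes, beaker, tube_rack's own z axis and vertical above 0.6 rad).
It also fails if it takes over 64 s, if anything falls off the work surface, if the arm or the gripper's body presses on something with over 40 N, if the wrist force passes 120 N, or if a joint passes its speed limit or range.

## Working session

There is one attempt and no reset: what is moved stays moved. The work goes in short steps, Python scripts to look and compute and a tool call to move; the robot and the scene stay as the last step left them, time stands still between calls to the robot, and variables do not carry over. Pictures are saved under pics/ and viewed, and the job is handed in when it is done.

Besides the shell and the picture viewer there is one more tool, called after ">>>" as name([rows], argument=value, ...), one row to a line, values as JSON. step_arm: Moves the arm, as the interface text tells. Its arguments: {"type":"object","properties":{"linear":{"type":"array"},"yaw":{"type":"array"},"gripper":{"type":"array"}},"required":["linear","yaw","gripper"]}

```bash
mkdir -p pics; cat > h.py <<'E'
import numpy as np, cv2
from cell import ctrl, cams
def save(n,im): cv2.imwrite('pics/'+n+'.png',im[:,:,::-1])
def pts(d,mask):
    K=d['intrinsics'];z=d['depth'];v,u=np.nonzero(mask&(z>0));zz=z[v,u]
    P=np.c_[(u-K[0,2])/K[0,0]*zz,(v-K[1,2])/K[1,1]*zz,zz,np.ones_like(zz)]
    return (P@np.array(d['cam_to_world']).T)[:,:3]
E
python3 - <<'E'
from h import *
for n in ['scene','side','wrist']:
    d=cams.get_image(n); save(n+'0',d['frame']); 
    print(n,d['intrinsics'],np.round(d['cam_to_world'],3))
    if n!='wrist':
        for t in ['flask_large','flask_small','corkring_free','corkring_full','cradle','mixer']:
            for r in cams.regions_of(n,t)[:3]:
                p=pts(d,r['pixels']); print(t,round(r['conf'],2),r['pixel'],len(p),np.round(np.median(p,0)),np.round(np.percentile(p,[2],0)),np.round(np.percentile(p,[98],0)))
print(ctrl.read_state())
E
```

```text
scene [[561.14799521   0.         323.49488069]
 [  0.         561.14799521 242.14027745]
 [  0.           0.           1.        ]] [[ 7.89000e-01  5.33000e-01 -3.07000e-01  8.80738e+02]
 [ 6.15000e-01 -6.76000e-01  4.07000e-01 -4.28372e+02]
 [ 9.00000e-03 -5.10000e-01 -8.60000e-01  9.81784e+02]
 [ 0.00000e+00  0.00000e+00  0.00000e+00  1.00000e+00]]
flask_large 0.68 [188.0, 375.3] 1252 [ 540. -343.   78.] [[ 510. -368.   52.]] [[ 561. -314.  141.]]
flask_small 0.84 [310.1, 205.0] 896 [534.  -8. 184.] [[444. -23.   2.]] [[551. 125. 242.]]
flask_small 0.56 [312.4, 222.9] 184 [545. -15. 147.] [[516. -26. 127.]] [[556.  15. 151.]]
flask_small 0.28 [196.5, 393.4] 796 [ 556. -349.   29.] [[ 514. -378.    1.]] [[ 570. -302.   33.]]
corkring_free 0.72 [310.2, 226.2] 303 [540. -15. 139.] [[506. -26.  97.]] [[555.  13. 152.]]
corkring_free 0.6 [363.5, 150.5] 981 [460. 283.  28.] [[420. 251.   1.]] [[495. 325.  33.]]
corkring_full 0.89 [198.3, 394.1] 795 [ 556. -350.   29.] [[ 511. -378.    1.]] [[ 570. -302.   35.]]
corkring_full 0.82 [155.6, 329.2] 1480 [ 407. -306.   29.] [[ 364. -343.    
[... 1803 characters left out ...]
00000e+00  0.00000e+00  1.00000e+00]]
{'clock': 0.75, 'qpos': array([-1.35680619,  0.62835238,  0.03851658,  1.51739772, -0.0270261 ,
        0.99630691, -0.02001755]), 'qd': array([ 0.00026841, -0.00184411,  0.00052106, -0.00064694, -0.00014853,
        0.00149458,  0.00226038]), 'tau': array([-6.28618727e-04, -5.63180816e+01,  1.22514222e+00, -1.93770307e+01,
        1.07837611e-02,  1.63922610e-03, -1.31271101e-07]), 'eef_pos': array([179.48137327, 624.74599497, 256.34533348]), 'tool_rot': array([-3.14154086e+00, -5.32756815e-05,  1.29093609e+00]), 'force': array([-0.05513321, -0.70019881, -0.3315844 ]), 'torque': array([-0.03064673,  0.04473346,  0.031959  ]), 'width': 85.52282770788585}
```

View pics/scene0.png

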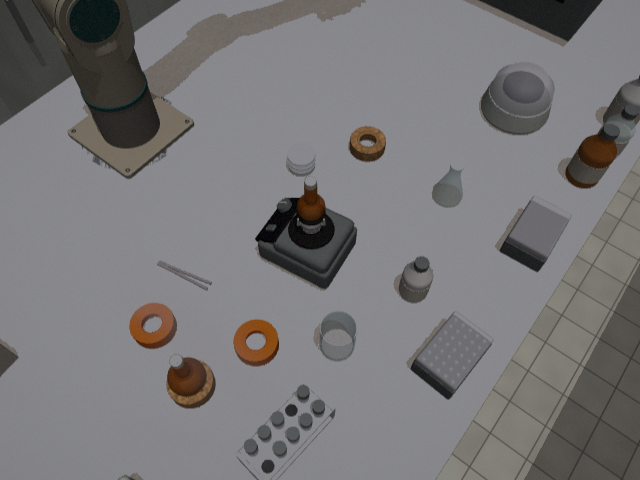

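View pics/side0.png

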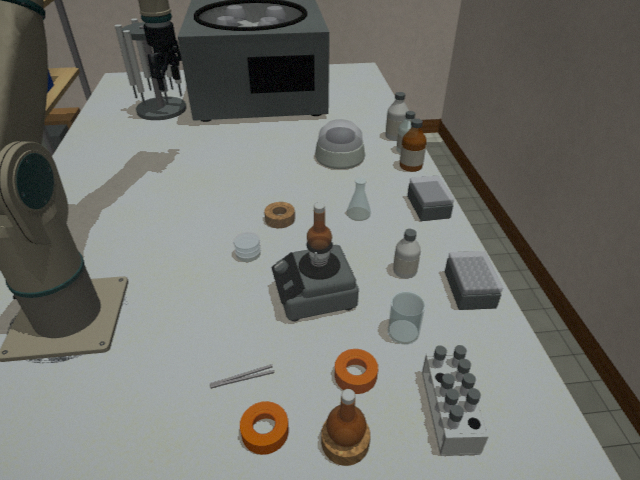

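Free cork ring at scene (367,143). Small flask in the mixer at (311,208). Large flask at (188,375) in the cork-coloured ring at (190,385). The look-alikes are the orange rings at (153,325) and (257,342), and an amber bottle far off at (597,150). I'm choosing the cork-coloured ones. Next I'll fit the known shapes.

```bash
cat > fit.py <<'E'
from h import *
from scipy.optimize import least_squares
S={'flask_large':(32,62,105,118),'flask_small':(25.5,48,90,103)}
def prof(p,c,t):
    R,n0,n1,top=S[t]
    a=np.array([c[3],c[4],1.]);a/=np.linalg.norm(a); o=np.array(c[:3]);q=p-o
    h=q@a; r=np.linalg.norm(q-np.outer(h,a),axis=1)
    dball=np.hypot(r,h-R)-R
    dn=np.hypot(np.maximum(r-11,0),np.maximum(h-top,0)); 
    inside=(r<11)&(h<top)&(h>R)
    dn=np.where(inside,np.maximum(r-11,h-top),dn); dn=np.where(h<R,99,dn)
    return np.where(np.abs(dball)<np.abs(dn),dball,dn)
def fitflask(p,t,x0,tilt=True):
    f=(lambda c:prof(p,c,t)) if tilt else (lambda c:prof(p,[*c[:3],0,0],t))
    s=least_squares(f,[*x0,0,0] if tilt else x0,loss='soft_l1',f_scale=1.5)
    return s.x,np.median(np.abs(s.fun))
def crop(d,c,rad,zmin,zmax):
    p=pts(d,np.ones((480,640),bool)); m=(np.hypot(p[:,0]-c[0],p[:,1]-c[1])<rad)&(p[:,2]>zmin)&(p[:,2]<zmax); return p[m]
def fitring(p,c0,zc):
    # outer wall/lip: torus of tube r4 on R22 plus outer cyl R40 ; use top+outer
    def f(c):
        r=np.hypot(p[:,0]-c[0],p[:,1]-c[1]); 
        d1=np.hypot(r-22,p[:,2]-(zc+c[2]))-4
        d2=np.where(r>33,r-40,99); d3=np.where((r>22)&(r<40),p[:,2]-(zc+4+c[2]),99)
        D=np.stack([d1,d2,d3]); return D[np.abs(D).argmin(0),np.arange(len(p))]
    s=least_squares(f,[*c0,0],loss='soft_l1',f_scale=1.5); return s.x,np.median(np.abs(s.fun))
E
python3 - <<'E'
from fit import *
for n in ['scene','side']:
    d=cams.get_image(n)
    for t,x0,lo in [('flask_large',(540,-343,22),36),('flask_small',(531,-8,140),155)]:
        p=crop(d,x0,50 if t=='flask_large' else 38,lo,lo+120)
        print(n,t,len(p),*[ (np.round(a,2),round(b,2)) for a,b in (fitflask(p,t,x0),fitflask(p,t,x0,False))])
    for c,nm in [((458,287),'free'),((540,-340),'full')]:
        p=crop(d,c,52,8,35); print(n,nm,len(p),[np.round(a,2) for a in fitring(p,c,26)])
    p=pts(d,np.ones((480,640),bool)); m=(abs(p[:,0]-500)<250)&(abs(p[:,1])<400)&(abs(p[:,2])<8); print('table',np.median(p[m][:,2]))
E
```

```text
scene flask_large 1266 (array([ 530.3 , -339.12,   22.38,    0.  ,    0.  ]), np.float64(0.67)) (array([ 530.47, -339.11,   22.36]), np.float64(0.69))
scene flask_small 843 (array([526.96,   0.75, 139.45,   0.  ,   0.  ]), np.float64(0.76)) (array([526.99,   0.94, 139.48]), np.float64(0.77))
scene free 878 [array([ 4.5519e+02,  2.9096e+02, -7.0000e-02]), np.float64(1.09)]
scene full 719 [array([ 5.4094e+02, -3.3997e+02, -2.8000e-01]), np.float64(1.62)]
table 0.0335065515145061
side flask_large 1566 (array([ 531.02, -338.66,   20.65,    0.  ,    0.  ]), np.float64(0.6)) (array([ 531.02, -338.57,   20.66]), np.float64(0.6))
side flask_small 721 (array([ 5.2726e+02,  1.3700e+00,  1.3740e+02, -1.0000e-02,  0.0000e+00]), np.float64(0.81)) (array([527.02,   1.5 , 137.43]), np.float64(0.81))
side free 568 [array([455.34, 291.1 ,  -2.13]), np.float64(0.95)]
side full 932 [array([ 531.03, -338.38,   -1.56]), np.float64(0.56)]
table -1.5848004378596556
```

```bash
python3 - <<'E'
import cv2
a=cv2.imread('pics/scene0.png')
o=[cv2.resize(a[y-50:y+50,x-50:x+50],(266,266),interpolation=2) for x,y in [(190,380),(311,210),(367,143)]]
cv2.imwrite('pics/crops.png',cv2.hconcat(o))
E
```

```text
(no output)
```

View pics/crops.png

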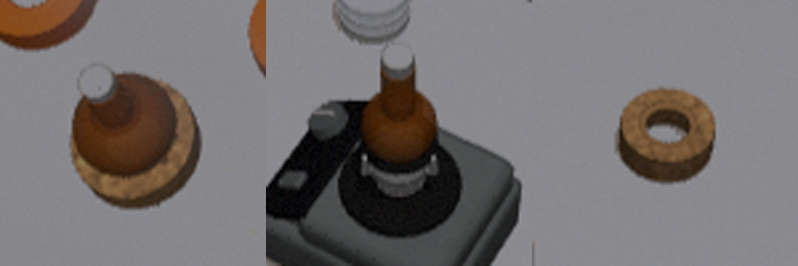

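View pics/wrist0.png

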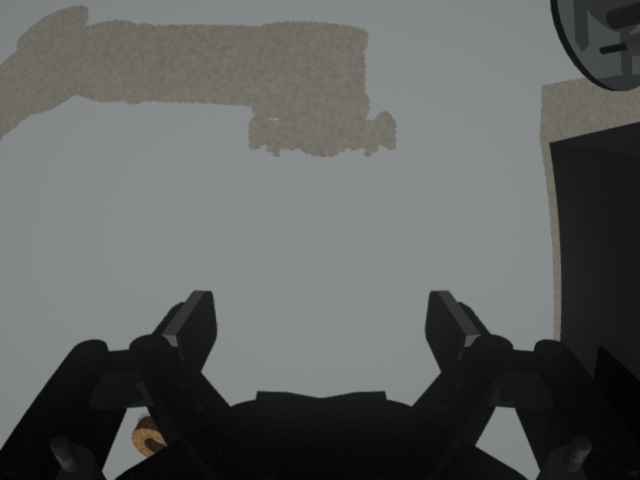

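Scene and side fits agree within 1 mm or so: small (527,1,z139), large (530.7,-338.8,z22), free ring (455.3,291). The crop confirms the choices. Now the bystander positions, for clearance.

```bash
python3 - <<'E'
from h import *
for n in ['scene','side']:
    d=cams.get_image(n)
    for t in ['conical','bottle','dishes','forceps','beaker','tube_rack']:
        for r in cams.regions_of(n,t)[:1]:
            p=pts(d,r['pixels']); print(n,t,round(r['conf'],2),r['pixel'],np.round(np.percentile(p,[3],0)),np.round(np.percentile(p,[97],0)))
s=ctrl.read_state(); print(s['clock'],s['qpos'],s['eef_pos'])
E
```

```text
scene conical 0.61 [449.8, 190.8] [[643. 261.   6.]] [[694. 299. 106.]]
scene bottle 0.94 [417.9, 279.4] [[711.  28.  11.]] [[760.  66. 116.]]
scene dishes 0.67 [298.9, 156.5] [[349. 130.   6.]] [[402. 184.  46.]]
scene forceps 0.72 [188.5, 274.4] [[ 309. -206.   -2.]] [[ 413. -177.    8.]]
scene beaker 0.77 [337.6, 334.7] [[ 655. -153.    2.]] [[715. -93.  86.]]
scene tube_rack 0.83 [285.5, 434.3] [[ 691. -379.    7.]] [[ 754. -231.   99.]]
side conical 0.6 [360.7, 202.9] [[638. 261.  -0.]] [[687. 299. 103.]]
side bottle 0.9 [406.9, 253.8] [[705.  28.   8.]] [[753.  60. 113.]]
side dishes 0.86 [246.6, 247.0] [[346. 129.   2.]] [[400. 183.  44.]]
side forceps 0.82 [242.4, 377.6] [[ 309. -207.   -2.]] [[ 411. -179.    6.]]
side beaker 0.64 [406.8, 319.4] [[ 653. -153.    4.]] [[713. -92.  84.]]
side tube_rack 0.78 [451.6, 403.2] [[ 684. -385.    3.]] [[ 745. -232.   96.]]
1.55 [-1.35680016  0.62841102  0.03849284  1.51740732 -0.0270066   0.99630404
 -0.01996745] [179.47521814 624.73836176 256.30379   ]
```

>>> step_arm([
  [-20, 20, -10],
  [-48, 48, -20],
  [-76, 76, -34],
  [-104, 104, -34],
  [-132, 132, -34],
  [-160, 160, -34],
  [-188, 188, -34],
  [-210, 210, -34],
], yaw=[0.05, 0.15, 0.25, 0.35, 0.43, 0.51, 0.58, 0.6], gripper=[1, 1, 1, 1, 1, 1, 1, 1])

```text
clock: 2.22
eef_pos: [324.7, 361.8, 290.7]
tool_rot: [3.141, -0.0, 0.686]
force: [1.6, 0.2, -0.2]
width: 85.6
```

```bash
cat > go.py <<'E'
from h import *
import sys
# usage: go.py x y z worldyaw -> tool shift & yaw
x,y,z,w=map(float,sys.argv[1:5]); s=ctrl.read_state()
from scipy.spatial.transform import Rotation as R
r=R.from_euler('xyz',s['tool_rot']); D=np.array([x,y,z])-s['eef_pos']
print('clock',s['clock'],'eef',np.round(s['eef_pos'],1),'rot',np.round(s['tool_rot'],4),'q',np.round(s['qpos'],2),'F',np.round(s['force'],1),'w',round(s['width'],1))
print('shift',np.round(r.inv().apply(D),1),'dist',round(np.linalg.norm(D)),'turn',round(-(w-s['tool_rot'][2]),3))
E
python3 go.py 527 1 290 0
```

```text
clock 2.2167 eef [324.7 361.8 290.7] rot [ 3.1407e+00 -2.0000e-04  6.8580e-01] q [-1.07  0.36  0.23  1.92 -0.11  0.87 -0.1 ] F [ 1.6  0.2 -0.2] w 85.6
shift [-71.9 407.4   1. ] dist 414 turn 0.686
```

>>> step_arm([
  [-6, 35, 0],
  [-12, 72, 0],
  [-19, 109, 0],
  [-25, 146, 0],
  [-32, 183, 0],
  [-39, 220, 0],
  [-45, 257, 0],
  [-50, 285, 0],
], yaw=[0.06, 0.15, 0.24, 0.33, 0.42, 0.51, 0.6, 0.64], gripper=[1, 1, 1, 1, 1, 1, 1, 1])

```text
clock: 2.88
eef_pos: [467.8, 110.3, 290.8]
tool_rot: [3.141, -0.002, 0.045]
force: [0.2, 0.2, 0.3]
width: 85.5
```

```bash
python3 go.py 527 1 275 0
```

```text
clock 2.8833 eef [467.8 110.3 290.8] rot [ 3.1409e+00 -1.7000e-03  4.4600e-02] q [-0.63  0.37  0.46  1.94 -0.21  0.88 -0.01] F [0.2 0.2 0.3] w 85.5
shift [ 54.2 111.9  16. ] dist 125 turn 0.045
```

>>> step_arm([
  [14, 30, 0],
  [30, 62, 0],
  [44, 92, 0],
  [54, 112, 2],
  [54, 112, 8],
  [54, 112, 8],
  [54, 112, 8],
], yaw=[0.01, 0.02, 0.03, 0.045, 0.045, 0.045, 0.045], gripper=[1, 1, 1, 1, 1, 1, 1])

```text
clock: 3.47
eef_pos: [525.4, 5.2, 281.8]
tool_rot: [-3.141, 0.002, 0.007]
force: [-0.1, 0.2, -0.9]
width: 85.3
```

```bash
python3 go.py 527 1 217 0; python3 - <<'E'
from fit import *
d=cams.get_image('wrist'); save('wrist1',d['frame'])
d=cams.get_image('side'); save('side1',d['frame'])
p=crop(d,(527,1),30,155,250); print(len(p),fitflask(p,'flask_small',(527,1,139),False))
E
```

```text
clock 3.4667 eef [525.4   5.2 281.8] rot [-3.1407e+00  1.6000e-03  6.7000e-03] q [-0.38  0.45  0.47  1.84 -0.25  0.91  0.21] F [-0.1  0.2 -0.9] w 85.3
shift [ 1.7  4.3 64.8] dist 65 turn 0.007
721 (array([527.04544464,   1.46296971, 137.82589148]), np.float64(0.729723229417818))
```

View pics/wrist1.png

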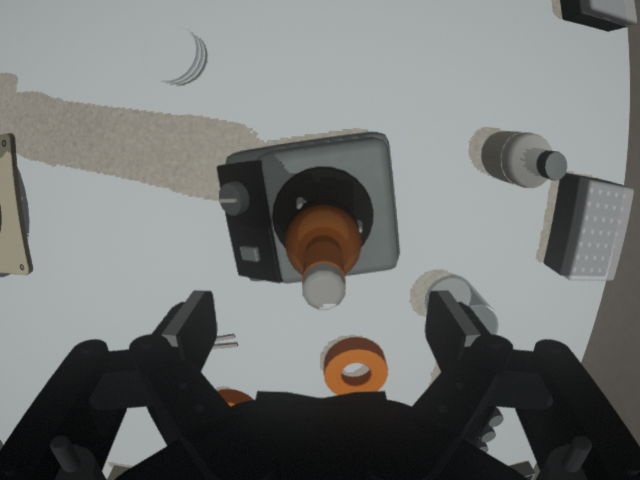

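View pics/side1.png

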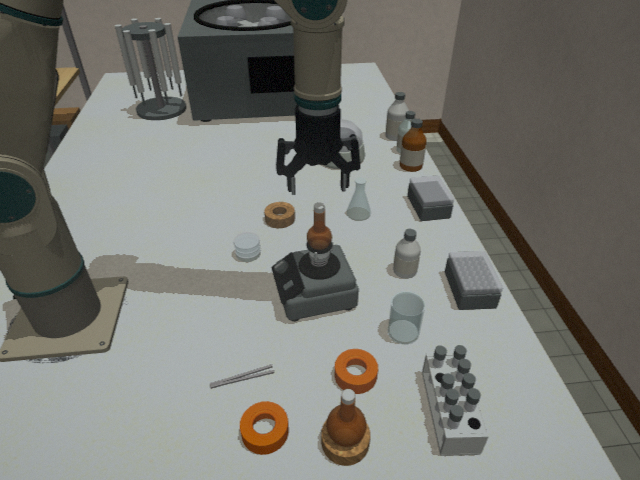

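The wrist view shows the small flask's stopper at (323,287), centred between pad edges at 213 and 427. The side view shows the gripper above it.

```bash
python3 go.py 527 1.2 217 0
```

```text
clock 3.5667 eef [525.6   5.8 282.3] rot [-3.1406e+00  5.0000e-04  8.3000e-03] q [-0.39  0.45  0.47  1.84 -0.25  0.91  0.21] F [-0.1  0.   0.7] w 85.1
shift [ 1.4  4.7 65.3] dist 65 turn 0.008
```

>>> step_arm([
  [1.5, 4.7, 5],
  [1.5, 4.7, 15],
  [1.5, 4.7, 30],
  [1.5, 4.7, 45],
  [1.5, 4.7, 57],
  [1.5, 4.7, 65],
  [1.5, 4.7, 65],
  [1.5, 4.7, 65],
], yaw=[0, 0, 0, 0, 0, 0, 0, 0], gripper=[1, 1, 1, 1, 1, 1, 1, 1])

```text
clock: 4.23
eef_pos: [527.3, -0.3, 216.9]
tool_rot: [3.141, 0.001, 0.006]
force: [-0.3, -0.1, -0.0]
width: 85.4
```

```bash
python3 go.py 527 1.2 217 0
```

```text
clock 4.2333 eef [ 5.273e+02 -3.000e-01  2.169e+02] rot [3.1415e+00 1.0000e-03 6.1000e-03] q [-0.34  0.54  0.42  1.91 -0.31  0.76  0.27] F [-0.3 -0.1 -0. ] w 85.4
shift [-0.3 -1.5 -0.1] dist 2 turn 0.006
```

Good. Close (with a small correction).

>>> step_arm([
  [0, -1, 0],
  [0, -1, 0],
  [0, -1, 0],
  [0, -1, 0],
  [0, -1, 0],
  [0, -1, 0],
  [0, -1, 0],
  [0, -1, 0],
], yaw=[0, 0, 0, 0, 0, 0, 0, 0], gripper=[0.6, 0.3, 0, -0.2, -0.4, -0.6, -0.8, -1])

```text
clock: 4.9
eef_pos: [527.3, 0.6, 217.5]
tool_rot: [-3.141, 0.0, 0.006]
force: [-1.1, -0.2, 2.5]
width: 20.7
```

>>> step_arm([
  [0, 0, 0],
  [0, 0, 0],
  [0, 0, 0],
  [0, 0, 0],
], yaw=[0, 0, 0, 0], gripper=[-1, -1, -1, -1])

```text
clock: 5.23
eef_pos: [527.4, 0.6, 217.3]
tool_rot: [-3.142, 0.0, 0.006]
force: [-1.1, 1.1, 3.7]
width: 20.7
```

```bash
python3 go.py 527 1.2 280 0;  python3 - <<'E'
from fit import *
d=cams.get_image('side'); save('side2',d['frame'][100:340,200:440].repeat(2,0).repeat(2,1))
E
```

```text
clock 5.2333 eef [527.4   0.6 217.3] rot [-3.1415e+00  5.0000e-04  5.9000e-03] q [-0.34  0.54  0.43  1.91 -0.31  0.76  0.27] F [-1.1  1.1  3.7] w 20.7
shift [ -0.4  -0.6 -62.7] dist 63 turn 0.006
```

View pics/side2.png

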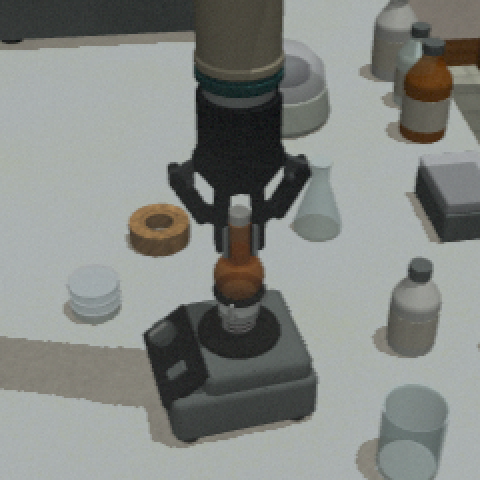

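Gripped on the neck just above the ball, with the flask still upright. Lifting.

>>> step_arm([
  [0, 0, -2],
  [0, 0, -6],
  [0, 0, -14],
  [0, 0, -26],
  [0, 0, -38],
  [0, 0, -48],
  [0, 0, -52],
  [0, 0, -52],
], yaw=[0, 0, 0, 0, 0, 0, 0, 0], gripper=[-1, -1, -1, -1, -1, -1, -1, -1])

```text
clock: 5.95
eef_pos: [528.4, 0.6, 270.5]
tool_rot: [-3.141, -0.003, 0.006]
force: [0.5, 0.2, -0.5]
width: 20.6
```

```bash
python3 go.py 455.3 291 270 0;  python3 - <<'E'
from fit import *
for n in ['side','scene']:
    d=cams.get_image(n); save(n+'3',d['frame'][100:340,200:440].repeat(2,0).repeat(2,1))
    p=crop(d,(527,1),30,170,240); 
    if len(p)>50: print(n,len(p),fitflask(p,'flask_small',(527,1,190)))
    p=crop(d,(527,1),40,135,160); print(n,p[:,2].max() if len(p) else 0, np.round(np.percentile(p,[5,50,95],0)) if len(p) else 0)
E
```

```text
clock 5.95 eef [528.4   0.6 270.5] rot [-3.1414e+00 -2.7000e-03  6.1000e-03] q [-0.37  0.47  0.46  1.85 -0.27  0.88  0.23] F [ 0.5  0.2 -0.5] w 20.6
shift [ -71.3 -290.8    0.4] dist 299 turn 0.006
side 476 (array([ 5.30773935e+02,  7.71694237e+00,  1.91639497e+02, -9.74376398e-02,
       -2.52705102e-01]), np.float64(0.6138870448788669))
side 149.2569867767511 [[505. -25. 141.]
 [526.  -5. 146.]
 [550.  21. 148.]]
scene 492 (array([ 5.27209633e+02,  7.20517846e+00,  1.91999247e+02,  1.58674963e-02,
       -2.43080965e-01]), np.float64(0.6763633065198746))
scene 152.47700115769817 [[505. -24. 143.]
 [533.  -5. 148.]
 [552.  21. 150.]]
```

View pics/scene3.png

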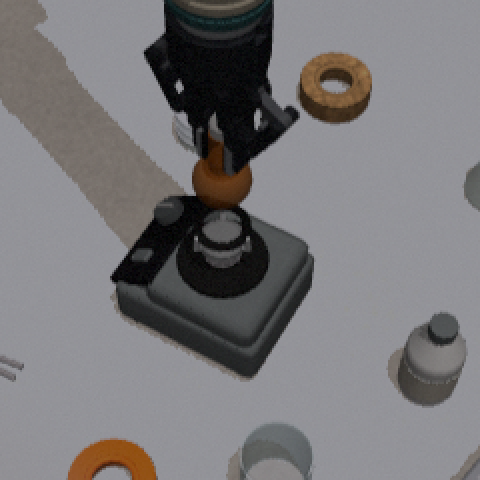

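View pics/side3.png

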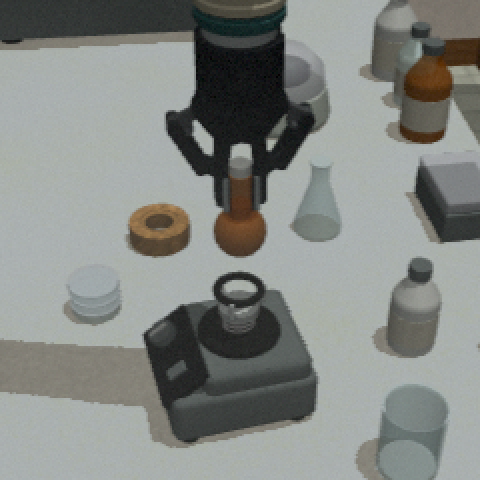

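The flask is out and the cradle is empty at (240,290) in the side crop. The tilt in that fit rests mostly on the ball, so it isn't observable. I'll check by ball centre against TCP, and measure the empty cradle directly.

```bash
python3 - <<'E'
from fit import *
for n in ['side','scene']:
    d=cams.get_image(n)
    p=crop(d,(527,1),30,195,232)
    print(n,'ball',least_squares(lambda c:np.linalg.norm(p-c,axis=1)-25.5,[527,1,217],loss='soft_l1').x)
    p=crop(d,(527,1),29,139,153); p=p[np.hypot(p[:,0]-527,p[:,1]-1)>15]
    s=least_squares(lambda c:np.hypot(np.hypot(p[:,0]-c[0],p[:,1]-c[1])-22,p[:,2]-c[2])-4,[527,1,145],loss='soft_l1')
    print(n,'cradle',len(p),s.x,np.median(abs(s.fun)))
E
python3 go.py 455.3 291 270 0
```

```text
side ball [527.36294064   1.69262171 214.147027  ]
side cradle 231 [526.97021646   0.63081123 143.43369017] 0.7779230628407627
scene ball [526.91118746   1.28018027 215.45336903]
scene cradle 288 [527.43208478   0.54073007 145.39628595] 0.8097851001875211
clock 6.15 eef [527.2   0.7 268.7] rot [3.1416e+00 1.1000e-03 6.1000e-03] q [-0.37  0.47  0.46  1.85 -0.27  0.88  0.23] F [ 0.6  0.2 -0.5] w 20.7
shift [ -70.1 -290.7   -1.2] dist 299 turn 0.006
```

Cradle is at (527.2,0.6,145) and the ball centre is under the TCP, so the flask is upright. Carrying it over.

>>> step_arm([
  [-2, -8, 0],
  [-6, -24, 0],
  [-11, -46, 0],
  [-17, -70, 0],
  [-23, -94, 0],
  [-29, -118, 0],
  [-35, -142, 0],
  [-40, -164, 0],
], yaw=[0, 0, 0, 0, 0, 0, 0, 0], gripper=[-1, -1, -1, -1, -1, -1, -1, -1])

```text
clock: 6.82
eef_pos: [485.3, 166.5, 268.8]
tool_rot: [-3.141, 0.001, 0.007]
force: [0.5, -0.2, -1.2]
width: 20.9
```

>>> step_arm([
  [-6, -24, 0],
  [-12, -48, 0],
  [-18, -72, 0],
  [-23, -94, 0],
  [-27, -112, 0],
  [-30, -122, 0],
  [-31, -127, 0],
  [-31, -127, 0],
], yaw=[0, 0, 0, 0, 0, 0, 0, 0], gripper=[-1, -1, -1, -1, -1, -1, -1, -1])

```text
clock: 7.48
eef_pos: [454.2, 292.1, 268.9]
tool_rot: [3.141, 0.001, 0.008]
force: [-0.2, -0.0, -0.6]
width: 21.1
```

>>> step_arm([
  [0, 0, 0],
  [0, 0, 0],
  [0, 0, 0],
], yaw=[0, 0, 0], gripper=[-1, -1, -1])

```text
clock: 7.73
eef_pos: [455.3, 289.8, 269.4]
tool_rot: [3.141, -0.0, 0.004]
force: [-0.1, -0.1, -0.6]
width: 20.6
```

```bash
python3 go.py 455.3 291 150 0
```

```text
clock 7.7333 eef [455.3 289.8 269.4] rot [ 3.1412e+00 -2.0000e-04  3.7000e-03] q [-0.92  0.49  0.45  1.82 -0.27  0.89 -0.35] F [-0.1 -0.1 -0.6] w 20.6
shift [ -0.   -1.2 119.4] dist 119 turn 0.004
```

>>> step_arm([
  [0, -1, 6],
  [0, -1, 24],
  [0, -1, 48],
  [0, -1, 74],
  [0, -1, 100],
  [0, -1, 122],
  [0, -1, 138],
  [0, -1, 145],
], yaw=[0, 0, 0, 0, 0, 0, 0, 0], gripper=[-1, -1, -1, -1, -1, -1, -1, -1])

```text
clock: 8.4
eef_pos: [453.7, 291.0, 121.8]
tool_rot: [3.139, 0.003, 0.005]
force: [0.7, -0.3, -1.1]
width: 20.6
```

>>> step_arm([
  [0, 0, 1],
  [0, 0, 2],
  [0, 0, 2],
  [0, 0, 2],
], yaw=[0, 0, 0, 0], gripper=[-1, -1, -1, -1])

```text
clock: 8.73
eef_pos: [455.5, 292.5, 123.3]
tool_rot: [-3.14, -0.002, 0.006]
force: [0.3, 0.2, -0.9]
width: 20.7
```

```bash
python3 go.py 455.3 291 98.5 0; python3 - <<'E'
from fit import *
for n in ['side','scene']:
    d=cams.get_image(n)
    p=crop(d,(455,291),30,42,88)
    print(n,'ball',least_squares(lambda c:np.linalg.norm(p-c,axis=1)-25.5,[455,291,70],loss='soft_l1').x)
    p=crop(d,(455,291),52,8,38); p=p[np.hypot(p[:,0]-455,p[:,1]-291)>27]
    print(fitring(p,(455,291),26))
E
```

```text
clock 8.7333 eef [455.5 292.5 123.3] rot [-3.1404e+00 -1.7000e-03  5.9000e-03] q [-0.84  0.69  0.33  1.95 -0.39  0.56 -0.24] F [ 0.3  0.2 -0.9] w 20.7
shift [-0.3  1.6 24.8] dist 25 turn 0.006
side ball [455.37512193 293.59955144  68.5533702 ]
(array([455.33458715, 291.39866997,  -1.82884754]), np.float64(0.9254279126224425))
scene ball [455.77186413 292.9079902   69.65846951]
(array([4.55397993e+02, 2.90768157e+02, 3.72901237e-03]), np.float64(1.0001189554439573))
```

>>> step_arm([
  [0, 1, 3],
  [0, 2, 8],
  [0, 2, 14],
  [0, 2, 19],
  [0, 2, 21],
  [0, 2, 21],
  [0, 2, 21],
], yaw=[0, 0, 0, 0, 0, 0, 0], gripper=[-1, -1, -1, -1, -1, -1, -1])

```text
clock: 9.42
eef_pos: [454.7, 290.1, 101.0]
tool_rot: [3.141, 0.001, 0.006]
force: [-1.0, -0.1, -1.3]
width: 20.4
```

```bash
python3 go.py 455.3 291 98.5 0
```

```text
clock 9.4167 eef [454.7 290.1 101. ] rot [3.1413e+00 5.0000e-04 5.9000e-03] q [-0.82  0.72  0.3   1.96 -0.41  0.52 -0.22] F [-1.  -0.1 -1.3] w 20.4
shift [ 0.6 -0.9  2.5] dist 3 turn 0.006
```

>>> step_arm([
  [0, -0.5, 0.5],
  [0, -0.5, 1],
  [0, -0.5, 1.5],
  [0, -0.5, 2],
  [0, -0.5, 2.5],
  [0, -0.5, 2.5],
  [0, -0.5, 2.5],
], yaw=[0, 0, 0, 0, 0, 0, 0], gripper=[-1, -1, -1, -1, -1, -1, -1])

```text
clock: 10.0
eef_pos: [455.0, 290.8, 98.9]
tool_rot: [-3.141, -0.0, 0.006]
force: [0.4, 0.9, -0.5]
width: 20.6
```

```bash
python3 go.py 455.3 291 98.5 0; python3 - <<'E'
from fit import *
for n in ['side','scene']:
    d=cams.get_image(n)
    p=crop(d,(455,291),30,38,68)
    print(n,'ball',least_squares(lambda c:np.linalg.norm(p-c,axis=1)-25.5,[455,291,46],loss='soft_l1').x)
E
```

```text
clock 10.0 eef [455.  290.8  98.9] rot [-3.1414e+00 -3.0000e-04  6.0000e-03] q [-0.82  0.73  0.3   1.96 -0.41  0.51 -0.22] F [ 0.4  0.9 -0.5] w 20.6
shift [ 0.3 -0.2  0.4] dist 1 turn 0.006
side ball [454.98862533 291.39297885  44.68802111]
scene ball [455.15185149 290.97869631  45.69478654]
```

>>> step_arm([
  [0, 0, 0.5],
  [0, 0, 1],
  [0, 0, 1],
  [0, 0, 1],
], yaw=[0, 0, 0, 0], gripper=[-1, -1, -1, -1])

```text
clock: 10.43
eef_pos: [455.2, 290.8, 98.5]
tool_rot: [-3.141, -0.001, 0.006]
force: [-0.3, -0.5, 5.7]
width: 20.7
```

Contact: 5.7 N, and the descent has stalled. Seated, so releasing slowly.

>>> step_arm([
  [0, 0, -0.5],
  [0, 0, -0.5],
  [0, 0, -0.5],
  [0, 0, -0.5],
  [0, 0, -0.5],
  [0, 0, -0.5],
  [0, 0, -0.5],
  [0, 0, -0.5],
], yaw=[0, 0, 0, 0, 0, 0, 0, 0], gripper=[-0.5, -0.4, -0.3, -0.2, 0, 0.3, 0.7, 1])

```text
clock: 11.1
eef_pos: [454.8, 290.7, 98.3]
tool_rot: [3.142, 0.0, 0.006]
force: [-0.5, -1.1, 0.1]
width: 77.3
```

>>> step_arm([
  [0, 0, 0],
  [0, 0, 0],
  [0, 0, 0],
  [0, 0, 0],
], yaw=[0, 0, 0, 0], gripper=[1, 1, 1, 1])

```text
clock: 11.43
eef_pos: [454.8, 290.7, 98.3]
tool_rot: [3.142, 0.0, 0.006]
force: [-1.2, 0.1, -0.8]
width: 85.3
```

```bash
python3 go.py 455.3 291 98.5 0; python3 - <<'E'
from fit import *
for n in ['side','scene']:
    d=cams.get_image(n); save(n+'4',d['frame'][60:300,180:500].repeat(2,0).repeat(2,1))
    p=crop(d,(455,291),30,38,118)
    print(n,fitflask(p,'flask_small',(455,291,20)),fitflask(p,'flask_small',(455,291,20),False))
E
```

```text
clock 11.4333 eef [454.8 290.7  98.3] rot [3.1416e+00 1.0000e-04 5.9000e-03] q [-0.82  0.73  0.3   1.96 -0.42  0.51 -0.22] F [-1.2  0.1 -0.8] w 85.3
shift [ 0.5 -0.3 -0.2] dist 1 turn 0.006
side (array([4.55149148e+02, 2.90898952e+02, 1.88856887e+01, 5.08829778e-03,
       6.09106187e-03]), np.float64(1.0878062642142758)) (array([455.40456702, 291.20479985,  19.02175824]), np.float64(1.1132628872696273))
scene (array([4.55241764e+02, 2.91036994e+02, 2.03147475e+01, 6.91254112e-03,
       1.84477447e-04]), np.float64(0.9906336337853183)) (array([455.56915863, 291.02860634,  20.25463805]), np.float64(0.9988779593969497))
```

View pics/side4.png

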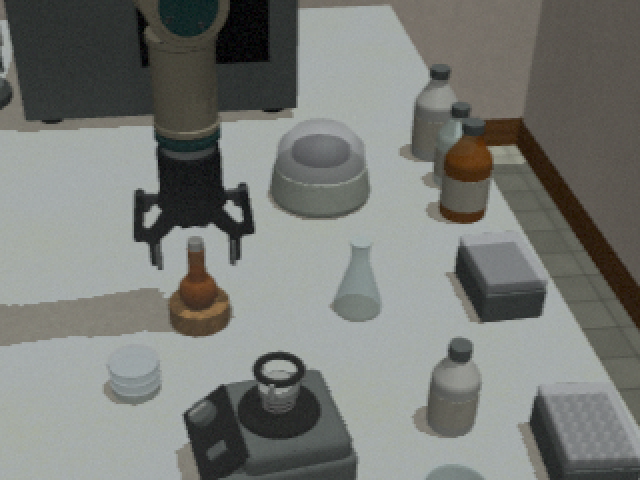

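The small flask stands seated and upright at side crop (198,295): 0.5 mm off centre, z 20.3. Rising, then travelling to the large flask.

>>> step_arm([
  [0, 0, -8],
  [0, 0, -26],
  [0, 0, -50],
  [0, 0, -76],
  [0, 0, -100],
  [0, 0, -122],
  [0, 0, -138],
  [0, 0, -140],
], yaw=[0, 0, 0, 0, 0, 0, 0, 0], gripper=[1, 1, 1, 1, 1, 1, 1, 1])

```text
clock: 12.2
eef_pos: [456.4, 291.4, 241.9]
tool_rot: [-3.138, -0.005, 0.006]
force: [0.4, 0.3, -0.9]
width: 85.5
```

>>> step_arm([
  [3, 20, 0],
  [7, 58, 0],
  [11, 98, 0],
  [16, 138, 0],
  [21, 178, 0],
  [26, 218, 0],
  [31, 258, 0],
  [36, 298, 0],
], yaw=[0, 0, 0, 0, 0, 0, 0, 0], gripper=[1, 1, 1, 1, 1, 1, 1, 1])

```text
clock: 12.87
eef_pos: [492.0, -8.9, 237.9]
tool_rot: [-3.141, 0.001, 0.006]
force: [-0.2, -0.3, -0.3]
width: 85.6
```

```bash
python3 go.py 530.7 -338.8 220 0
```

```text
clock 12.8667 eef [492.   -8.9 237.9] rot [-3.1415e+00  9.0000e-04  6.2000e-03] q [-0.34  0.46  0.44  1.98 -0.28  0.76  0.26] F [-0.2 -0.3 -0.3] w 85.6
shift [ 36.7 330.1  17.8] dist 333 turn 0.006
```

>>> step_arm([
  [5, 40, 0],
  [9, 80, 0],
  [14, 120, 0],
  [18, 160, 0],
  [23, 200, 0],
  [28, 240, 0],
  [32, 275, 0],
  [34, 300, 0],
], yaw=[0, 0, 0, 0, 0, 0, 0, 0], gripper=[1, 1, 1, 1, 1, 1, 1, 1])

```text
clock: 13.53
eef_pos: [527.5, -311.0, 237.7]
tool_rot: [3.14, 0.001, 0.003]
force: [0.5, 0.2, 0.1]
width: 85.2
```

>>> step_arm([
  [2, 15, 5],
  [3, 25, 12],
  [3, 30, 18],
  [3, 30, 18],
  [3, 30, 18],
  [3, 30, 18],
], yaw=[0, 0, 0, 0, 0, 0], gripper=[1, 1, 1, 1, 1, 1])

```text
clock: 14.03
eef_pos: [531.9, -335.1, 220.1]
tool_rot: [-3.14, 0.0, 0.008]
force: [0.1, 0.7, -0.6]
width: 85.2
```

```bash
python3 go.py 530.7 -338.8 112.5 0; python3 - <<'E'
from fit import *
d=cams.get_image('wrist'); save('wrist5',d['frame'])
for n in ['side','scene']:
    d=cams.get_image(n)
    p=crop(d,(531,-339),50,36,145)
    print(n,len(p),fitflask(p,'flask_large',(531,-339,22),False))
E
python3 go.py 530.7 -338.8 112.5 0
```

```text
clock 14.0333 eef [ 531.9 -335.1  220.1] rot [-3.1402e+00  3.0000e-04  7.8000e-03] q [ 0.28  0.67  0.39  1.63 -0.31  0.91  0.8 ] F [ 0.1  0.7 -0.6] w 85.2
shift [ -1.2   3.9 107.6] dist 108 turn 0.008
side 1561 (array([ 530.99407593, -338.6180014 ,   20.66959246]), np.float64(0.574362723438476))
scene 1090 (array([ 530.51000603, -339.04029423,   22.39348482]), np.float64(0.6819408815769279))
clock 14.1833 eef [ 532.1 -335.7  220.7] rot [-3.1413e+00 -6.0000e-04  7.6000e-03] q [ 0.28  0.67  0.4   1.62 -0.31  0.91  0.8 ] F [-0.2 -0.5 -0. ] w 85.2
shift [ -1.5   3.1 108.2] dist 108 turn 0.008
```

View pics/wrist5.png

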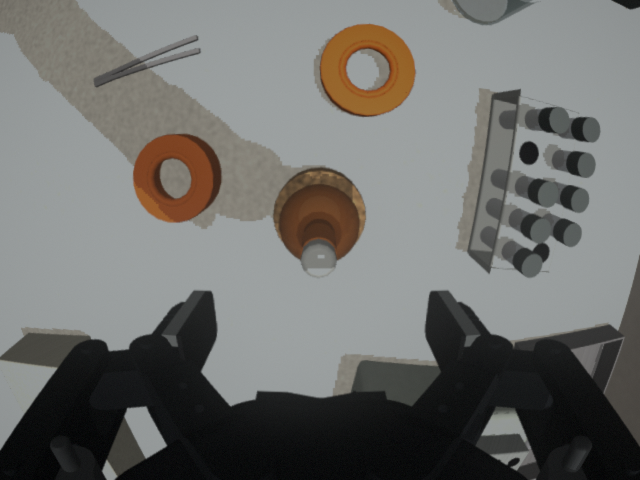

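Large flask's stopper is at (319,258), centred between the pads. The orange rings at (177,178) and (368,70) and the rack are clear. Descending.

>>> step_arm([
  [-1, 2, 6],
  [-1, 3, 22],
  [-1, 3, 44],
  [-1, 3, 66],
  [-1, 3, 86],
  [-1, 3, 101],
  [-1, 3, 107],
  [-1, 3, 107],
], yaw=[0, 0, 0, 0, 0, 0, 0, 0], gripper=[1, 1, 1, 1, 1, 1, 1, 1])

```text
clock: 14.85
eef_pos: [529.7, -339.1, 111.7]
tool_rot: [-3.14, 0.003, 0.006]
force: [0.8, 0.5, -0.0]
width: 85.6
```

>>> step_arm([
  [0, 0, 0],
  [0, 0, 0],
  [0, 0, 0],
], yaw=[0, 0, 0], gripper=[1, 1, 1])

```text
clock: 15.1
eef_pos: [531.3, -340.4, 114.6]
tool_rot: [3.14, -0.002, 0.006]
force: [-0.3, -1.0, -0.2]
width: 85.2
```

```bash
python3 go.py 530.7 -338.8 112.5 0
```

```text
clock 15.1 eef [ 531.3 -340.4  114.6] rot [ 3.1404e+00 -1.9000e-03  6.1000e-03] q [ 0.33  0.8   0.33  1.7  -0.37  0.7   0.86] F [-0.3 -1.  -0.2] w 85.2
shift [-0.6 -1.6  2. ] dist 3 turn 0.006
```

>>> step_arm([
  [0, -1, 1],
  [0, -1, 1],
  [0, -1, 1],
  [0, -1, 1],
  [0, -1, 1],
  [0, -1, 1],
  [0, -1, 1],
  [0, -1, 1],
], yaw=[0, 0, 0, 0, 0, 0, 0, 0], gripper=[0.6, 0.3, 0, -0.2, -0.4, -0.6, -0.8, -1])

```text
clock: 15.77
eef_pos: [530.7, -338.9, 112.5]
tool_rot: [3.142, -0.0, 0.006]
force: [0.6, -0.1, 2.9]
width: 20.6
```

>>> step_arm([
  [0, 0, 0],
  [0, 0, 0],
  [0, 0, 0],
  [0, 0, 0],
], yaw=[0, 0, 0, 0], gripper=[-1, -1, -1, -1])

```text
clock: 16.1
eef_pos: [530.7, -339.0, 112.5]
tool_rot: [3.141, -0.0, 0.006]
force: [-0.4, 0.3, 4.5]
width: 20.7
```

```bash
python3 go.py 530.7 -338.8 260 0; python3 - <<'E'
from fit import *
d=cams.get_image('side'); save('side6',d['frame'][240:480,200:520].repeat(2,0).repeat(2,1))
E
```

```text
clock 16.1 eef [ 530.7 -339.   112.5] rot [ 3.1414e+00 -2.0000e-04  5.9000e-03] q [ 0.33  0.8   0.33  1.7  -0.37  0.7   0.86] F [-0.4  0.3  4.5] w 20.7
shift [ 1.000e-01 -2.000e-01 -1.475e+02] dist 147 turn 0.006
```

View pics/side6.png

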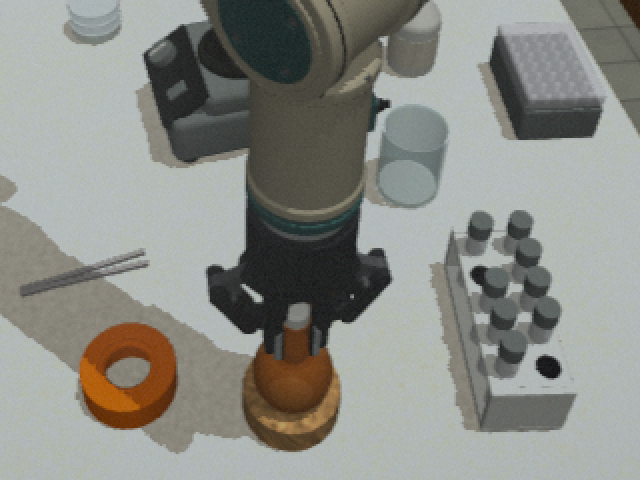

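Gripped (width 20.7, upright). TCP sits 90 mm above the flask origin. Lifting about 165 mm, then across.

>>> step_arm([
  [0, 0, -3],
  [0, 0, -10],
  [0, 0, -24],
  [0, 0, -48],
  [0, 0, -74],
  [0, 0, -100],
  [0, 0, -126],
  [0, 0, -146],
], yaw=[0, 0, 0, 0, 0, 0, 0, 0], gripper=[-1, -1, -1, -1, -1, -1, -1, -1])

```text
clock: 16.82
eef_pos: [530.7, -339.1, 260.6]
tool_rot: [3.141, -0.001, 0.006]
force: [-0.5, 0.4, -1.2]
width: 20.5
```

>>> step_arm([
  [0, -3, -12],
  [0, -12, -18],
  [0, -30, -20],
  [0, -52, -20],
  [0, -76, -20],
  [0, -100, -20],
  [-1, -124, -20],
  [-1, -148, -20],
], yaw=[0, 0, 0, 0, 0, 0, 0, 0], gripper=[-1, -1, -1, -1, -1, -1, -1, -1])

```text
clock: 17.48
eef_pos: [527.5, -188.3, 277.0]
tool_rot: [-3.14, 0.003, 0.007]
force: [1.2, 0.5, -1.9]
width: 20.6
```

>>> step_arm([
  [0, -24, 0],
  [0, -48, 0],
  [-1, -72, 0],
  [-1, -96, 0],
  [-1, -120, 0],
  [-1, -140, 0],
  [-1, -155, 0],
  [-1, -160, 0],
], yaw=[0, 0, 0, 0, 0, 0, 0, 0], gripper=[-1, -1, -1, -1, -1, -1, -1, -1])

```text
clock: 18.15
eef_pos: [525.6, -26.5, 277.0]
tool_rot: [-3.139, 0.003, 0.011]
force: [-0.4, 1.4, -1.1]
width: 20.6
```

>>> step_arm([
  [0, 0, 0],
  [0, 0, 0],
  [0, 0, 0],
], yaw=[0, 0, 0], gripper=[-1, -1, -1])

```text
clock: 18.4
eef_pos: [526.5, -32.3, 278.1]
tool_rot: [3.141, 0.001, 0.004]
force: [-0.6, 0.2, -1.4]
width: 20.7
```

```bash
python3 go.py 527.2 0.6 270 0
```

```text
clock 18.4 eef [526.5 -32.3 278.1] rot [3.1406e+00 5.0000e-04 4.2000e-03] q [-0.29  0.46  0.44  1.84 -0.24  0.9   0.26] F [-0.6  0.2 -1.4] w 20.7
shift [  0.9 -32.9   8.1] dist 34 turn 0.004
```

>>> step_arm([
  [0, -6, 0],
  [1, -16, 0],
  [1, -26, 0],
  [1, -31, 0],
  [1, -32, 0],
  [1, -32, 0],
  [1, -32, 0],
  [1, -32, 0],
], yaw=[0, 0, 0, 0, 0, 0, 0, 0], gripper=[-1, -1, -1, -1, -1, -1, -1, -1])

```text
clock: 19.07
eef_pos: [527.6, 0.6, 278.4]
tool_rot: [3.141, -0.0, 0.005]
force: [0.3, -0.8, -2.5]
width: 21.2
```

```bash
python3 go.py 527.2 0.6 231.5 0; python3 - <<'E'
from fit import *
for n in ['side','scene']:
    d=cams.get_image(n); save(n+'7',d['frame'][100:340,200:440].repeat(2,0).repeat(2,1))
    p=crop(d,(527,1),36,192,246)
    print(n,len(p),'ball',least_squares(lambda c:np.linalg.norm(p-c,axis=1)-32,[527,1,218],loss='soft_l1').x)
    p=crop(d,(527,1),29,139,153); p=p[np.hypot(p[:,0]-527,p[:,1]-1)>15]
    s=least_squares(lambda c:np.hypot(np.hypot(p[:,0]-c[0],p[:,1]-c[1])-22,p[:,2]-c[2])-4,[527,1,145],loss='soft_l1')
    print(n,'cradle',len(p),s.x,np.median(abs(s.fun)))
E
python3 go.py 527.2 0.6 231.5 0
```

```text
clock 19.0667 eef [527.6   0.6 278.4] rot [ 3.1412e+00 -1.0000e-04  5.4000e-03] q [-0.36  0.46  0.44  1.84 -0.24  0.9   0.2 ] F [ 0.3 -0.8 -2.5] w 21.2
shift [-0.4  0.  46.9] dist 47 turn 0.005
side 735 ball [527.9260206    1.11567799 218.39548403]
side cradle 234 [526.93942426   0.91711022 143.54105251] 0.6520932719118309
scene 758 ball [527.84241799   0.53170155 220.09041799]
scene cradle 249 [5.27608695e+02 3.99972074e-01 1.45339003e+02] 0.8684828779340474
clock 19.1667 eef [527.6   0.6 278.3] rot [ 3.1413e+00 -1.0000e-04  5.3000e-03] q [-0.35  0.46  0.44  1.84 -0.24  0.9   0.2 ] F [-0.7  0.2 -0.9] w 20.6
shift [-0.4  0.  46.8] dist 47 turn 0.005
```

View pics/side7.png

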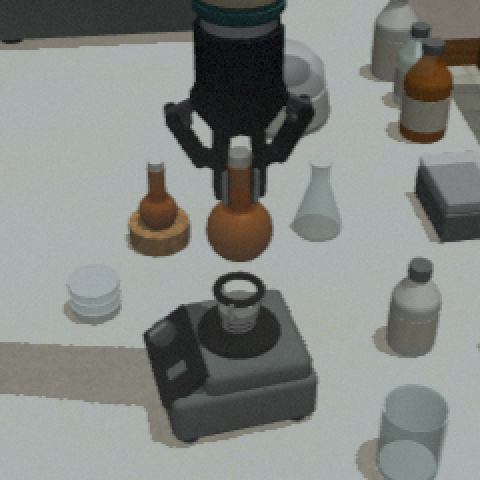

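The large flask hangs upright above the empty cradle, centred within 0.6 mm. Lowering.

>>> step_arm([
  [-0.5, 0, 3],
  [-0.5, 0, 10],
  [-0.5, 0, 20],
  [-0.5, 0, 30],
  [-0.5, 0, 37],
  [-0.5, 0, 41],
  [-0.5, 0, 42],
  [-0.5, 0, 42],
], yaw=[0, 0, 0, 0, 0, 0, 0, 0], gripper=[-1, -1, -1, -1, -1, -1, -1, -1])

```text
clock: 19.83
eef_pos: [526.9, 1.0, 235.8]
tool_rot: [3.141, 0.001, 0.006]
force: [-0.3, -0.2, -1.3]
width: 20.9
```

>>> step_arm([
  [0, 0, 1],
  [0, 0, 2],
  [0, 0, 3],
  [0, 0, 4],
  [0, 0, 5],
  [0, 0, 5],
  [0, 0, 5],
], yaw=[0, 0, 0, 0, 0, 0, 0], gripper=[-1, -1, -1, -1, -1, -1, -1])

```text
clock: 20.42
eef_pos: [527.2, 1.1, 231.7]
tool_rot: [-3.141, -0.0, 0.006]
force: [-1.6, -0.8, 1.4]
width: 20.3
```

```bash
python3 go.py 527.2 0.6 231.5 0
```

```text
clock 20.4167 eef [527.2   1.1 231.7] rot [-3.1414e+00 -4.0000e-04  5.9000e-03] q [-0.33  0.51  0.41  1.9  -0.28  0.79  0.23] F [-1.6 -0.8  1.4] w 20.3
shift [0.  0.5 0.2] dist 1 turn 0.006
```

>>> step_arm([
  [0, 0, 1],
  [0, 0, 2],
  [0, 0, 3],
  [0, 0, 4],
  [0, 0, 5],
  [0, 0, 6],
  [0, 0, 6],
  [0, 0, 6],
], yaw=[0, 0, 0, 0, 0, 0, 0, 0], gripper=[-1, -1, -1, -1, -1, -1, -1, -1])

```text
clock: 21.08
eef_pos: [527.2, 1.1, 225.5]
tool_rot: [-3.141, -0.0, 0.006]
force: [-1.8, 1.0, 6.1]
width: 20.7
```

>>> step_arm([
  [0, 0, 1],
  [0, 0, 2],
  [0, 0, 3],
  [0, 0, 4],
  [0, 0, 4],
  [0, 0, 4],
], yaw=[0, 0, 0, 0, 0, 0], gripper=[-1, -1, -1, -1, -1, -1])

```text
clock: 21.58
eef_pos: [527.2, 1.1, 221.7]
tool_rot: [-3.141, -0.0, 0.006]
force: [-2.5, 0.5, 7.6]
width: 21.1
```

```bash
cat > chk.py <<'E'
from fit import *
for n in ['side','scene']:
    d=cams.get_image(n); save(n+'8',d['frame'][100:340,200:440].repeat(2,0).repeat(2,1))
    p=crop(d,(527,1),36,140,188)
    p=p[np.hypot(p[:,0]-527,p[:,1]-1)<34]; p=p[p[:,2]>150]
    print(n,len(p),'ball',least_squares(lambda c:np.linalg.norm(p-c,axis=1)-32,[527,1,165],loss='soft_l1').x)
    p=crop(d,(527,1),30,120,146)
    p=p[np.hypot(p[:,0]-527,p[:,1]-1)>19]
    s=least_squares(lambda c:np.hypot(np.hypot(p[:,0]-c[0],p[:,1]-c[1])-22,p[:,2]-c[2])-4,[527,1,136],loss='soft_l1')
    print(n,'cradle',len(p),s.x,np.median(abs(s.fun)))
E
python3 go.py 527.2 0.6 220 0; python3 chk.py
```

```text
clock 21.5833 eef [527.2   1.1 221.7] rot [-3.1413e+00 -4.0000e-04  6.0000e-03] q [-0.33  0.53  0.4   1.91 -0.29  0.76  0.24] F [-2.5  0.5  7.6] w 21.1
shift [-0.   0.5  1.7] dist 2 turn 0.006
side 602 ball [527.52208301   1.57268823 161.66068343]
side cradle 140 [ 5.26941934e+02 -1.87395800e-01  1.33627250e+02] 0.9090311228024317
scene 615 ball [527.49819996   0.99800354 163.26816267]
scene cradle 116 [529.40138003  -2.27319948 133.01719313] 1.7036025949835572
```

About 10 mm down (ball centre 173.5→163.3, force consistent). Pressing the last bit to the stop.

>>> step_arm([
  [0, 0, 0.5],
  [0, 0, 1],
  [0, 0, 1.5],
  [0, 0, 2],
  [0, 0, 2],
  [0, 0, 2],
], yaw=[0, 0, 0, 0, 0, 0], gripper=[-1, -1, -1, -1, -1, -1])

```text
clock: 22.18
eef_pos: [527.2, 1.1, 219.9]
tool_rot: [-3.141, -0.0, 0.006]
force: [-1.4, 1.4, 10.1]
width: 20.4
```

>>> step_arm([
  [0, 0, 0],
  [0, 0, 0],
  [0, 0, 0],
  [0, 0, 0],
  [0, 0, 0],
  [0, 0, 0],
  [0, 0, 0],
  [0, 0, 0],
], yaw=[0, 0, 0, 0, 0, 0, 0, 0], gripper=[-1, -1, -1, -1, -1, -1, -1, -1])

```text
clock: 22.85
eef_pos: [527.2, 1.1, 219.9]
tool_rot: [-3.141, -0.001, 0.006]
force: [-3.1, 0.7, 8.8]
width: 20.8
```

```bash
python3 go.py 527.2 0.6 220 0; python3 chk.py; python3 - <<'E'
from fit import *
for n in ['side','scene']:
    d=cams.get_image(n); p=crop(d,(455,291),30,38,128)
    print(n,fitflask(p,'flask_small',(455,291,20)))
E
python3 go.py 527.2 0.6 220 0
```

```text
clock 22.85 eef [527.2   1.1 219.9] rot [-3.1412e+00 -6.0000e-04  5.9000e-03] q [-0.32  0.53  0.4   1.91 -0.29  0.76  0.24] F [-3.1  0.7  8.8] w 20.8
shift [-0.   0.5 -0.1] dist 1 turn 0.006
side 627 ball [527.57171202   1.42482186 159.88920001]
side cradle 142 [529.37070072  -2.42149519 132.95018014] 1.462590966074393
scene 669 ball [527.36139776   1.15813445 161.3969205 ]
scene cradle 114 [527.75761644  -0.69524132 132.27428646] 1.1779629713794484
side (array([4.54968418e+02, 2.90837726e+02, 1.81803503e+01, 2.03521652e-03,
       7.10324416e-03]), np.float64(1.1570848469954713))
scene (array([4.55466445e+02, 2.90738281e+02, 2.02324192e+01, 4.98144144e-03,
       5.69854109e-03]), np.float64(0.9406331987783183))
clock 23.05 eef [527.2   1.1 219.9] rot [-3.1412e+00 -5.0000e-04  5.9000e-03] q [-0.32  0.53  0.4   1.91 -0.29  0.76  0.24] F [-2.7 -0.2  9. ] w 20.6
shift [-0.   0.5 -0.1] dist 1 turn 0.006
```

View pics/side8.png

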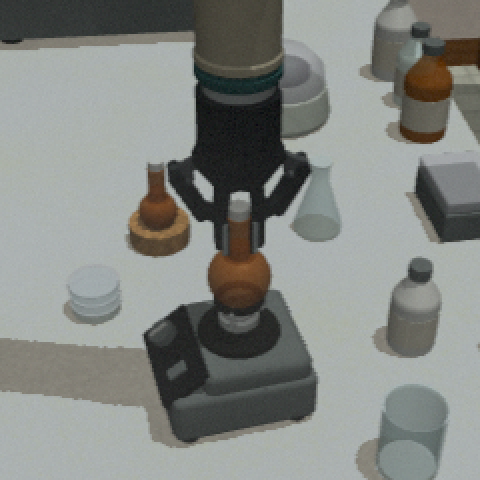

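The flask is upright and the ring is down about 12 mm at a steady 9 N (plus the flask's weight). The small flask hasn't moved. Handing in.

```bash
python3 -c "
from cell import ctrl
print(ctrl.finish_job()); s=ctrl.read_state(); print(s['clock'],s['eef_pos'],s['force'],s['width'])"
```

```text
the job is handed in; nothing more can be done
None
the job is handed in; nothing more can be done
```

I moved the small flask from the mixer into the empty cork ring and let it go. Then I set the large flask in the mixer's ring and pressed it down by its neck. I handed the job in at about 23 s, still holding it down. The hand-in gave no verdict.

**Small flask:** it stands within 1 mm of the cork ring's centre, tilted less than 0.01 rad. Its lowest point is about 20 mm above the bench.

**Large flask:** the ball sank about 12 mm from where it would sit with the ring up, and the tool travelled 11.8 mm down from first contact. Wrist force held steady at about 9 N, or roughly 10–11 N on the ring with the flask's weight. The flask is within about 1 mm of the ring's centre, and the tool is vertical to within 0.001 rad.

**Checks that disagreed:**
- The side camera reads heights about 1.6 mm lower than the scene camera. I corrected for this using the bench height.
- With the flask in place, the ring was mostly hidden, so its fitted centre scattered by 2–3 mm. I relied on the fit made while it was empty.
- One early tilt reading of the lifted small flask (0.25 rad) could not be trusted because only the ball was visible. The ball's position and later pictures showed it upright.

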